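# Slide the coaster out over the serving edge

## Task

First push the small upturned glass aside along the tiled ledge, out of the way of the square bamboo coaster, and leave it standing on the ledge. Then push the coaster to the ledge's blue serving edge (the side away from the robot) until the dark line across it lies right over that edge and it sits square to the edge, so that someone on the other side can take it. Only push: pick nothing up, let nothing fall or tip, and leave the other things on the ledge where they are.

Things in the scene. Friction and masses are not known exactly. Their poses are not given: they have to be found in the camera images.
- ledge: fixed raised ledge, white tiles with a blue nosing (8 mm wide) along its serving edge; 280 (x) x 800 (y) x 50 (z) mm; origin at the centre of its underside, on the table; its top is 50 mm above the table. Its +x axis points to the serving edge, which is straight, runs along its y and lies 140 mm from the origin; the edge faces away from the robot (ledge turned at most about 11 degrees from world x)
- serving_edge (a point): middle of the top of the ledge's serving edge, the blue one; same axes as the ledge
- coaster: square bamboo coaster, loose, 100 x 100 x 10 mm, 75 g (varies), lying on the ledge; origin at the centre of its underside; +x points to the side that must stick out over the serving edge (at the start within about 15 degrees of it), z up. A dark line 4 mm wide runs right across its top along y, 15 mm towards +x from the centre, so 35 mm from the leading side. It slides freely when pushed on its rear side
- coaster_line (a point): middle of the dark line on top of the coaster; coaster axes
- tumbler: small pale blue glass tumbler standing upside down on the ledge, loose, 62 mm high, outer diameter 66 mm at the ledge (mouth) and 54 mm at the top, 140 g (varies); origin at the centre of its mouth, on the ledge, z up. It starts between the coaster and the serving edge, with its centre about 100 mm ahead of the coaster's
- cork_coaster: round cork coaster, 94 mm across, 8 mm thick, loose on the ledge about 240 mm to one side of the bamboo one (either side); origin at the centre of its underside; leave it alone
- sippy_cup: stainless steel sippy cup with a blue press-button lid, 72 mm across, 129 mm high, loose at the right (-y) end of the ledge; origin at the centre of its underside; leave it alone
- frosted_cup: frosted plastic cup, 74 mm across, 100 mm high, loose at the left (+y) end of the ledge; origin at the centre of its underside; leave it alone
- scoop: red plastic measuring scoop, loose on the ledge near the middle of its length, on the robot's half; bowl 42 mm across, 24 mm high, its flat handle reaching 94 mm towards -x of its own frame; origin under the bowl; leave it alone
Mind the look-alikes: they are no part of the job. Leave any grey, purple or red look-alike of the coaster alone.

How it is judged (in metres and radians):
On the way, in this order (a step that is already met when the one before it is completed fails the run):
1. the upturned glass has been pushed aside, its centre at least 60 mm to one side of the coaster's middle line, before the coaster has been moved more than 30 mm ((y of tumbler in the frame of coaster above 0.06 m or y of tumbler in the frame of coaster below -0.06 m) and height (world z) of tumbler between 0.046 and 0.054 m and angle between tumbler's own z axis and vertical below 0.06 rad and distance of coaster from where it was at the start of the episode below 0.03 m), for 0.2 s.
2. the coaster's dark line lies over the serving edge (x of coaster_line in the frame of ledge between 0.132 and 0.148 m and angle between the x axis of coaster and the x axis of ledge, either way round below 0.14 rad and angle between coaster's own z axis and vertical below 0.06 rad and height (world z) of coaster between 0.046 and 0.054 m), for 0.2 s.
At the end, for the whole second after the job is handed in: The middle of the coaster's dark line is within 8 mm of the serving edge, the coaster lies flat on the ledge and square to the edge within 8 degrees; the glass stands upside down on the ledge; both at rest; the other things on the ledge are within 20 mm of where they were (all of step 2 and height (world z) of tumbler between 0.046 and 0.054 m and angle between tumbler's own z axis and vertical below 0.06 rad and linear speed of each of coaster, tumbler below 0.01 m/s and distance of each of cork_coaster, sippy_cup, frosted_cup, scoop from where it was at the start of the episode below 0.02 m); the robot touches nothing.
It fails at once if the coaster was lifted, tipped or dropped off the ledge (height (world z) of coaster above 0.062 m or height (world z) of coaster below 0.04 m or angle between coaster's own z axis and vertical above 0.3 rad).
It fails at once if the glass was lifted, tipped or dropped off the ledge (height (world z) of tumbler above 0.062 m or height (world z) of tumbler below 0.04 m or angle between tumbler's own z axis and vertical above 0.3 rad).
It fails at once if another thing (cork coaster, sippy cup, frosted cup or scoop) was moved over 20 mm (distance of any of cork_coaster, sippy_cup, frosted_cup, scoop from where it was at the start of the episode above 0.02 m).
It also fails if it takes over 69 s, if anything falls off the work surface, if the arm or the gripper's body presses on something with over 40 N, if the wrist force passes 120 N, or if a joint passes its speed limit or range.

## Robot

A 7-joint arm with a two-finger parallel gripper is mounted at the origin on the work surface. World frame = base frame: x ahead of the robot, y to its left, z up, the work surface at z = 0. Lengths are in mm, angles in degrees, forces in N, time in s.
With the tool pointing down it reaches from about 400 to 900 mm from the base axis. Payload 5.5 kg.
Tool frame: the origin (TCP) lies on the centre line of the jaws, within the pads' length; the fingertips stand arm.nose_length ahead of it and the grasp point (between the pads) lies 8 mm behind it (arm.nose_length is the distance from the TCP to the fingertips, in mm); z points along the fingers, y is the line along which they close (so a half turn about z gives the same grasp; the last joint's range is limited). The gripper opens to 85 mm and grips with 20 to 120 N. Pads are 22 mm wide; open, the fingers measure 114 mm over their backs; the gripper's body (76 mm by 85 mm) begins 54 mm behind the grasp point. The pads swing forward as they close: fully open they stand 13 mm farther back than shut.
Start: joints at [86.7, 28.699, -24.465, 88.831, 12.651, 65.22, -12.049], TCP at [204.994, -616.828, 242.31] pointing down, gripper open.
Joint ranges: [-164.97, 164.97], [-17.58, 116.51], [-87.97, 89.64], [11.32, 138.91], [-80.73, 260.73], [10.89, 115.49], [-147.41, 147.41]. Speed limits (degrees/s): [147.25, 147.25, 180, 180, 180, 180, 180].

## Interface

Orientations are given as [roll, pitch, yaw] about the fixed x, y, z axes, in that order (R = Rz(yaw) Ry(pitch) Rx(roll)).
In Python, from rig import get_obs, read_camera, camera_model, arm, boxes_of gives the robot as it stands. The module is installed in compiled form; this text tells all that it offers.
- The arm moves only by the shell command python3 -m jog 'ROWS' [FORCE]. ROWS is JSON, a list of rows, each an object of numbers: "hand": the closure, from 0 (fully open) to 1 (shut); "tx", "ty", "tz": the shift along the world's x, y, z in m; "wx", "wy", "wz": the turn, a rotation vector about the world's x, y, z in rad. A call has 1 to 12 rows; each row shifts and turns the commanded pose from where the row before left it; what a row does not reach is not made up. A row lasts 1/12 s, in which the tool goes at most 41.7 mm and 7.16 degrees, less where a joint would pass 70% of its speed; a pose out of reach is approached as far as the arm can. A call with a gripper value outside its range is refused whole. The fingers move at their own pace and stop on an object; FORCE is the grip in N (left out, the last holds). Time passes only in rows, so rows that do not move let the fingers close. It gives the time, the measured TCP pose, the force, the opening and the grip force at its end, in the units of the state.
- get_obs(): the state, without advancing time (a new reading comes with each control period).
- read_camera(name): name is "side" or "top"; returns (picture, depth): 480x640x3 uint8, red, green, blue; 480x640 float32, mm along the optical axis (not along the pixel's ray), 0 where there is no reading.
- camera_model(name): a dict with "fx", "fy", "cx", "cy" (pixels), "k1" (the pictures are not rectified: a ray, as slopes to the right and down, at radius r is drawn at 1 + k1 r^2 times it, then the intrinsics apply), "xyz" and "rotation" of the camera in the world. Camera axes: x right, y down, z forward; pixel columns grow to the right and rows downward; lengths in mm; the calibration is good to about 2 mm. A picture is of the moment at which its call begins. camera_model takes no time and is no camera call.
- arm.job_done(): hands the job in; it is judged then, once.
Trained networks look in the newest picture that a camera, given by its name, has taken for a name from the list of things; names that differ only in an ending like _2 or _b are one class to them, and where a whole thing is asked for, a point or a joint stands for the part that bears it (a point fixed in the world has none). Each returns a list of dicts, best first, with "p" (0 to 1); they miss things now and then, are a little off and sometimes report something else, mostly with a low value. They report only what shows in the picture. A call takes as long as a camera call. They do not tell look-alikes from the thing itself.
- boxes_of(camera, thing): "box" ([left, top, width, height] in pixels, round what is visible of it).
The state is a dict: "time": time; "qpos": joint angles; "joint_vel": joint speeds; "tau": joint torques, N m; "ee_pos": TCP position; "eef_rot": TCP orientation; "force": force on the tool from outside, world axes, zero at the start; "wrist_torque": the same for the moment, N m; "grip_width": finger opening in mm; "grasp_force": force on a finger pad.
Only numpy, scipy, OpenCV 4.12 (cv2) and the standard library are available. Lean on these libraries where they do the work, as an engineer would, in place of code of your own. Each camera call takes 0.05 s, during which the arm holds its last target. There are 200 camera calls.

## Working session

There is one attempt and no reset: what is moved stays moved. The work goes in short steps, Python scripts to look and compute and a shell command to move; the robot and the scene stay as the last step left them, time stands still between calls to the robot, and variables do not carry over. Pictures are saved under pics/ and viewed, at most 10 in all, crops included, and the job is handed in when it is done.

```bash
mkdir -p pics
cat > h.py <<'E'
import numpy as np, cv2
from rig import get_obs, read_camera, camera_model, arm, boxes_of
def cloud(cam, depth):
    m=camera_model(cam); v,u=np.mgrid[0:480,0:640].astype(float)
    K=np.array([[m['fx'],0,m['cx']],[0,m['fy'],m['cy']],[0,0,1.]])
    p=cv2.undistortPoints(np.stack([u.ravel(),v.ravel()],1)[:,None],K,np.array([m['k1'],0,0,0.])).reshape(480,640,2)
    # exact to model direction: drawn = ray*(1+k1 r^2)
    P=np.dstack([p[...,0]*depth,p[...,1]*depth,depth])
    return P@rot(m).T+np.array(m['xyz'])
def rot(m):
    R=np.array(m['rotation'],float)
    if R.shape==(3,3): return R
    from scipy.spatial.transform import Rotation as Ro
    return Ro.from_euler('xyz',R,degrees=True).as_matrix()
def save(n,im): cv2.imwrite('pics/'+n+'.png',im[...,::-1])
E
python3 - <<'E'
from h import *
for c in('top','side'):
    im,d=read_camera(c); save(c+'0',im); P=cloud(c,d); m=camera_model(c); print(c,m)
    for t in('coaster','tumbler','cork_coaster','sippy_cup','frosted_cup','scoop','ledge'):
        for b in boxes_of(c,t)[:3]:
            x,y,w,h=b['box']; print(t,round(b['p'],2),np.round(b['box']),np.round(P[min(479,int(y+h/2)),min(639,int(x+w/2))]))
print(get_obs(), arm.nose_length)
E
```

```text
top {'fx': 473.59732077889885, 'fy': 473.59732077889885, 'cx': 315.99937109279784, 'cy': 246.2269717097699, 'k1': 0.018912378875369923, 'xyz': array([ 309.91774864, -115.07467066, 1257.22289117]), 'rotation': array([-173.2648842 ,    0.33895097,  -91.56931107])}
coaster 0.97 [315. 198.  35.  36.] [ 532. -155.   57.]
coaster 0.94 [416. 259.  46.  48.] [ 354. -430.    4.]
coaster 0.9 [370. 336.  44.  50.] [ 157. -297.   10.]
tumbler 0.8 [311. 163.  24.  29.] [ 617. -132.  112.]
cork_coaster 0.6 [220. 210.  40.  36.] [504.  84.  56.]
sippy_cup 0.69 [391. 188.  40.  37.] [ 550. -358.   51.]
frosted_cup 0.65 [151. 243.  40.  30.] [432. 259.  52.]
scoop 0.62 [278. 214.  20.  48.] [476. -39.  72.]
ledge 0.86 [124. 134. 321. 161.] [539. -34.  51.]
side {'fx': 464.533262598019, 'fy': 464.533262598019, 'cx': 325.5260307493023, 'cy': 239.37213239299246, 'k1': -0.018697664442811658, 'xyz': array([183.09133351, 719.50694978, 696.94288789]), 'rotation': array([-125.65116999,    1.24204684, -163.68795109])}
coaster 0.9 [368. 192.  33.  21.] [ 357. -414.    9.]
coaster 0.86 [388. 161.  31.  20.] [ 3
[... 408 characters left out ...]
8, 'qpos': array([ 86.69761756,  28.69616397, -24.4669924 ,  88.82973715,
        12.65118418,  65.21919454, -12.04817604]), 'joint_vel': array([ 0.05067442, -0.03869581, -0.08719981,  0.00857888, -0.03448111,
        0.00076299,  0.01972934]), 'tau': array([ 1.07972588e-03, -5.69303763e+01, -5.80843583e+00, -2.81323689e+01,
        1.29759090e-02,  1.91300351e-03, -3.11685210e-05]), 'ee_pos': array([ 205.04249324, -616.83869349,  242.36026686]), 'eef_rot': array([ 1.79993455e+02, -2.04409562e-03,  1.83866980e+01]), 'force': array([-0.33393459, -0.52985957, -0.65324363]), 'wrist_torque': array([ 0.01658825, -0.02777274, -0.01622326]), 'grasp_force': 0.0, 'grip_width': 85.45685404094863} 11.0
```

Run:
```python
from h import *
im=cv2.imread('pics/top0.png'); cv2.imwrite('pics/v1.png',cv2.resize(im[120:320,120:470],(798,456),interpolation=cv2.INTER_CUBIC))
im=cv2.imread('pics/side0.png'); cv2.imwrite('pics/v2.png',cv2.resize(im[130:450,130:430],(562,600),interpolation=cv2.INTER_CUBIC))
```

```text
(no output)
```

View pics/v1.png

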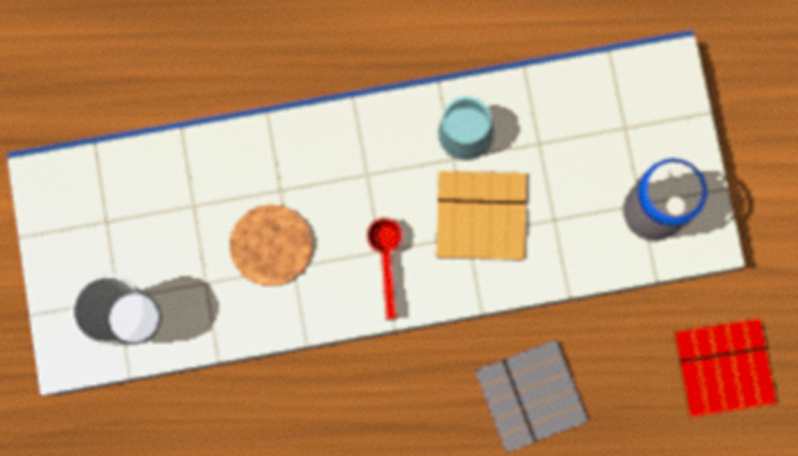

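View pics/v2.png

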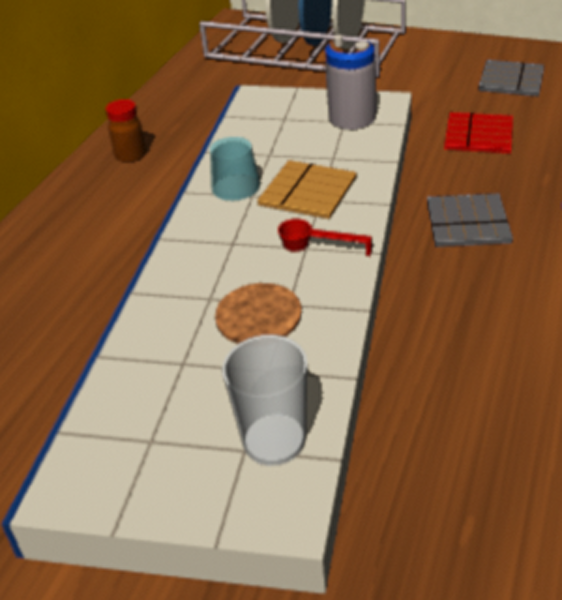

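```bash
cat >> h.py <<'E'
def onplane(cam,uv,z):
    m=camera_model(cam); K=np.array([[m['fx'],0,m['cx']],[0,m['fy'],m['cy']],[0,0,1.]])
    p=cv2.undistortPoints(np.asarray(uv,float).reshape(-1,1,2),K,np.array([m['k1'],0,0,0.])).reshape(-1,2)
    r=np.c_[p,np.ones(len(p))]@rot(m).T; c=np.array(m['xyz'])
    return c+r*((z-c[2])/r[:,2])[:,None]
def measure(cam='top'):
    im,d=read_camera(cam); P=cloud(cam,d); hsv=cv2.cvtColor(im,cv2.COLOR_RGB2HSV).astype(int); H,S,V=hsv.transpose(2,0,1)
    out={'im':im}
    # blue nosing
    m=(abs(H-110)<12)&(S>130)&(P[...,0]>480)&(P[...,0]<800)&(abs(P[...,2]-50)<12)
    vs,us=np.nonzero(m); X=onplane(cam,np.c_[us,vs],50)[:,:2]
    for _ in range(5):
        a=np.polyfit(X[:,1],X[:,0],1); r=X[:,0]-np.polyval(a,X[:,1]); X=X[abs(r)<8]
    th=np.arctan(-a[0]); ex=np.array([np.cos(th),np.sin(th)])
    c0=np.array([a[1],0]); edge=c0@ex+4
    out.update(th=np.degrees(th),ex=ex,edge=edge,n=len(X),std=np.std(r))
    # coaster
    m=(H>10)&(H<26)&(S>90)&(V>150)&(abs(P[...,2]-58)<9)
    m=cv2.morphologyEx(m.astype(np.uint8),cv2.MORPH_CLOSE,np.ones((5,5)))
    n,L,st,ce=cv2.connectedComponentsWithStats(m)
    for i in range(1,n):
        if st[i,4]>300:
            vs,us=np.nonzero(L==i); X=onplane(cam,np.c_[us,vs],60)[:,:2].astype(np.float32)
            r=cv2.minAreaRect(X); print('blob',np.round(ce[i]),st[i,4],[np.round(q,1) for q in r], 'cen',np.round(X.mean(0),1))
            col=im[L==i].mean(0); 
            dk=(L==i)&(V<130); vs,us=np.nonzero(dk)
            if len(vs)>15:
                D=onplane(cam,np.c_[us,vs],60)[:,:2]; b=np.polyfit(D[:,1],D[:,0],1); print(' line',len(D),D.mean(0).round(1),'ang',np.degrees(np.arctan(-b[0])).round(2),'toEdge',(D.mean(0)@ex-edge).round(1))
    # tumbler
    m=(abs(H-93)<9)&(S>50)&(P[...,2]>54)&(P[...,2]<125)&(P[...,0]>450)&(P[...,0]<850)
    n,L,st,ce=cv2.connectedComponentsWithStats(m.astype(np.uint8))
    for i in range(1,n):
        if st[i,4]>100:
            Q=P[L==i]; t=Q[Q[:,2]>107]; print('tumbler',st[i,4],np.round(ce[i]),len(t),(t.min(0)+t.max(0))[:2]/2,np.ptp(t,axis=0),'ptp all',np.ptp(Q,axis=0), 'toEdge',(t.min(0)+t.max(0))[:2]/2@ex-edge)
    print('edge th %.2f off %.1f n %d std %.2f'%(out['th'],edge,out['n'],out['std']))
    return out
E
python3 - <<'E'
from h import *
measure('top'); print('--side'); measure('side')
im,d=read_camera('top');P=cloud('top',d)
hsv=cv2.cvtColor(im,cv2.COLOR_RGB2HSV)
print(hsv[175,322],hsv[165,323],hsv[220,330],hsv[208,330], P[165:190:4,323].round())
m=(im[...,0]>120)&(im[...,1]<50)&(P[...,2]>51)&(P[...,0]>380); Q=P[m];print('scoop',Q.min(0),Q.max(0))
E
```

```text
blob [331. 214.] 1479 [array([ 534. , -152.1]), array([99.6, 99. ]), np.float64(86.5)] cen [ 533.8 -152.1]
blob [238. 227.] 999 [array([506.7,  85.1]), array([89.9, 88. ]), np.float64(88.4)] cen [506.4  85.1]
tumbler 437 [324. 175.] 334 [ 628.40342275 -136.8787635 ] [50.50885822 50.2098658  10.48513458] ptp all [55.39166604 53.0403876  58.1443925 ] toEdge -75.5335274196608
edge th 8.76 off 675.7 n 69 std 0.72
--side
blob [293. 230.] 1041 [array([ 532.5, -147.5]), array([110.1, 101.7]), np.float64(87.2)] cen [ 532.9 -145.6]
 line 52 [ 549.  -150.9] ang -3.21 toEdge -153.7
blob [267. 295.] 1071 [array([505.9,  85.1]), array([91.8, 87.8]), np.float64(27.3)] cen [505.5  86.8]
tumbler 670 [254. 220.] 217 [ 627.33428722 -136.79330303] [51.61106537 55.14801512  8.06188877] ptp all [56.22757554 59.37092632 61.07066758] toEdge -74.11554204862898
edge th 8.54 off 674.2 n 186 std 1.16
[ 90  64 211] [ 91  73 115] [ 18 158 236] [ 17 171 122] [[ 647. -135.  113.]
 [ 638. -135.  109.]
 [ 628. -134.  112.]
 [ 617. -134.  112.]
 [ 607. -134.  112.]
 [ 601. -134.   97.]
 [ 600. -134.   60.]]
scoop [ 422.15011929 -262.97332748   51.07792198] [875.67719348 -28.60229782  89.19668979]
```

```bash
R='x'; python3 -m jog '[{"tx":0.018,"ty":0.017,"wz":0.07,"hand":0.55},{"tx":0.018,"ty":0.017,"wz":0.07,"hand":0.55},{"tx":0.018,"ty":0.017,"wz":0.07,"hand":0.55},{"tx":0.018,"ty":0.017,"wz":0.07,"hand":0.55},{"tx":0.018,"ty":0.017,"wz":0.07,"hand":0.55},{"tx":0.018,"ty":0.017,"wz":0.07,"hand":0.55},{"tx":0.018,"ty":0.017,"wz":0.07,"hand":0.55},{"tx":0.018,"ty":0.017,"wz":0.07,"hand":0.55},{"tx":0.018,"ty":0.017,"wz":0.07,"hand":0.55},{"tx":0.018,"ty":0.017,"wz":0.07,"hand":0.55},{"tx":0.018,"ty":0.017,"wz":0.07,"hand":0.55},{"hand":0.55}]' 20
```

```text
schema error: expected keys hand, tx, ty, tz, wx, wy, wz
```

```bash
python3 -m jog '[{"hand":0.55,"tx":0.018,"ty":0.017,"tz":0,"wx":0,"wy":0,"wz":0.07},{"hand":0.55,"tx":0.018,"ty":0.017,"tz":0,"wx":0,"wy":0,"wz":0.07},{"hand":0.55,"tx":0.018,"ty":0.017,"tz":0,"wx":0,"wy":0,"wz":0.07},{"hand":0.55,"tx":0.018,"ty":0.017,"tz":0,"wx":0,"wy":0,"wz":0.07},{"hand":0.55,"tx":0.018,"ty":0.017,"tz":0,"wx":0,"wy":0,"wz":0.07},{"hand":0.55,"tx":0.018,"ty":0.017,"tz":0,"wx":0,"wy":0,"wz":0.07},{"hand":0.55,"tx":0.018,"ty":0.017,"tz":0,"wx":0,"wy":0,"wz":0.07},{"hand":0.55,"tx":0.018,"ty":0.017,"tz":0,"wx":0,"wy":0,"wz":0.07},{"hand":0.55,"tx":0.018,"ty":0.017,"tz":0,"wx":0,"wy":0,"wz":0.07},{"hand":0.55,"tx":0.018,"ty":0.017,"tz":0,"wx":0,"wy":0,"wz":0.07},{"hand":0.55,"tx":0.018,"ty":0.017,"tz":0,"wx":0,"wy":0,"wz":0.07},{"hand":0.55,"tx":0.018,"ty":0.017,"tz":0,"wx":0,"wy":0,"wz":0.07}]' 20
```

```text
time: 1.95
ee_pos: [422.7, -411.0, 242.4]
eef_rot: [180.0, 0.0, 66.9]
force: [0.5, -0.4, -0.3]
grip_width: 38.1
grasp_force: 0.0
```

```bash
python3 -m jog '[{"hand":0.55,"tx":0.018,"ty":0.017,"tz":0,"wx":0,"wy":0,"wz":0.046},{"hand":0.55,"tx":0.018,"ty":0.017,"tz":0,"wx":0,"wy":0,"wz":0.046},{"hand":0.55,"tx":0.018,"ty":0.017,"tz":0,"wx":0,"wy":0,"wz":0.046},{"hand":0.55,"tx":0.018,"ty":0.017,"tz":0,"wx":0,"wy":0,"wz":0.046},{"hand":0.55,"tx":0.018,"ty":0.017,"tz":0,"wx":0,"wy":0,"wz":0.046},{"hand":0.55,"tx":0.018,"ty":0.017,"tz":0,"wx":0,"wy":0,"wz":0.046},{"hand":0.55,"tx":0.018,"ty":0.017,"tz":0,"wx":0,"wy":0,"wz":0.046},{"hand":0.55,"tx":0.018,"ty":0.017,"tz":0,"wx":0,"wy":0,"wz":0.046},{"hand":0.55,"tx":0.018,"ty":0.017,"tz":0,"wx":0,"wy":0,"wz":0.046},{"hand":0.55,"tx":0.018,"ty":0.017,"tz":0,"wx":0,"wy":0,"wz":0.046},{"hand":0.55,"tx":0.018,"ty":0.017,"tz":0,"wx":0,"wy":0,"wz":0.046},{"hand":0.55,"tx":0.018,"ty":0.017,"tz":0,"wx":0,"wy":0,"wz":0.046}]'
python3 -m jog '[{"hand":0.55,"tx":0,"ty":0,"tz":-0.02,"wx":0,"wy":0,"wz":0},{"hand":0.55,"tx":0,"ty":0,"tz":-0.02,"wx":0,"wy":0,"wz":0},{"hand":0.55,"tx":0,"ty":0,"tz":-0.02,"wx":0,"wy":0,"wz":0},{"hand":0.55,"tx":0,"ty":0,"tz":-0.02,"wx":0,"wy":0,"wz":0},{"hand":0.55,"tx":0,"ty":0,"tz":-0.02,"wx":0,"wy":0,"wz":0},{"hand":0.55,"tx":0,"ty":0,"tz":-0.02,"wx":0,"wy":0,"wz":0},{"hand":0.55,"tx":0,"ty":0,"tz":-0.02,"wx":0,"wy":0,"wz":0},{"hand":0.55,"tx":0,"ty":0,"tz":-0.02,"wx":0,"wy":0,"wz":0},{"hand":0.55,"tx":0,"ty":0,"tz":-0.01,"wx":0,"wy":0,"wz":0},{"hand":0.55,"tx":0,"ty":0,"tz":0,"wx":0,"wy":0,"wz":0}]'
python3 - <<'E'
from h import *
im,d=read_camera('side'); cv2.imwrite('pics/v3.png',cv2.resize(im[120:320,180:400,::-1],(660,600),interpolation=cv2.INTER_CUBIC))
E
```

```text
time: 2.95
ee_pos: [638.2, -206.7, 242.2]
eef_rot: [180.0, -0.0, 98.4]
force: [0.1, -0.0, 0.5]
grip_width: 38.7
grasp_force: 0.0
time: 3.78
ee_pos: [635.3, -207.4, 69.4]
eef_rot: [-179.8, -0.1, 98.3]
force: [0.3, -0.3, 0.7]
grip_width: 38.0
grasp_force: 0.0
```

View pics/v3.png

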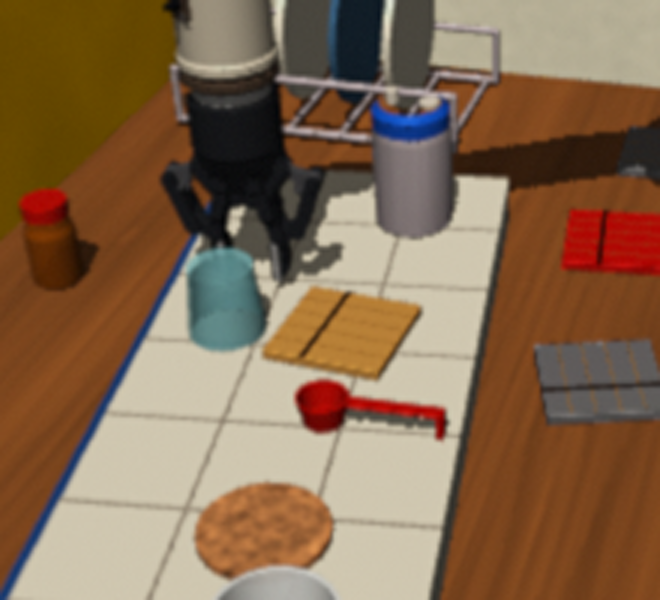

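```bash
python3 -m jog '[{"hand":0.55,"tx":0,"ty":0.007,"tz":0,"wx":0,"wy":0,"wz":0},{"hand":0.55,"tx":0,"ty":0.007,"tz":0,"wx":0,"wy":0,"wz":0},{"hand":0.55,"tx":0,"ty":0.007,"tz":0,"wx":0,"wy":0,"wz":0},{"hand":0.55,"tx":0,"ty":0.005,"tz":0,"wx":0,"wy":0,"wz":0},{"hand":0.55,"tx":0,"ty":0.005,"tz":0,"wx":0,"wy":0,"wz":0},{"hand":0.55,"tx":0,"ty":0.005,"tz":0,"wx":0,"wy":0,"wz":0},{"hand":0.55,"tx":0,"ty":0.005,"tz":0,"wx":0,"wy":0,"wz":0},{"hand":0.55,"tx":0,"ty":0.005,"tz":0,"wx":0,"wy":0,"wz":0},{"hand":0.55,"tx":0,"ty":0.005,"tz":0,"wx":0,"wy":0,"wz":0},{"hand":0.55,"tx":0,"ty":0.005,"tz":0,"wx":0,"wy":0,"wz":0},{"hand":0.55,"tx":0,"ty":0.005,"tz":0,"wx":0,"wy":0,"wz":0},{"hand":0.55,"tx":0,"ty":0.003,"tz":0,"wx":0,"wy":0,"wz":0}]'
python3 - <<'E'
from h import *
im,d=read_camera('side'); cv2.imwrite('pics/v4.png',cv2.resize(im[120:320,180:400,::-1],(660,600),interpolation=cv2.INTER_CUBIC))
E
```

```text
time: 4.83
ee_pos: [637.2, -144.1, 72.5]
eef_rot: [180.0, 0.0, 98.2]
force: [-0.3, -2.1, 1.8]
grip_width: 38.3
grasp_force: 1.4
```

View pics/v4.png

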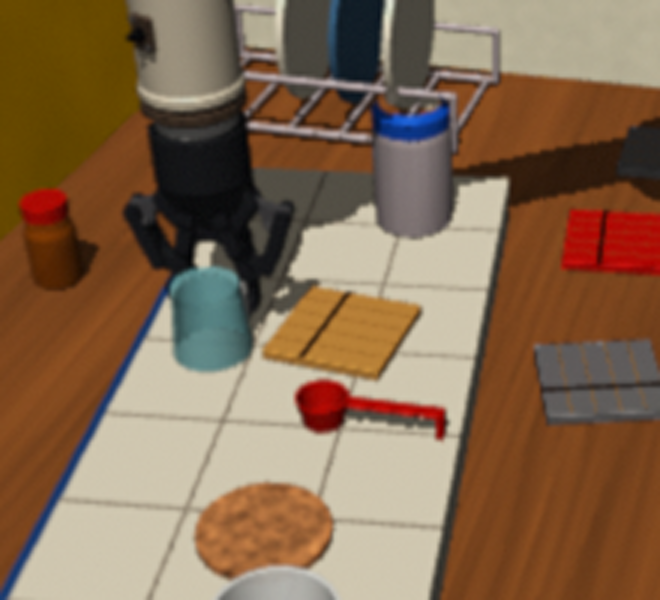

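```bash
python3 -m jog '[{"hand":0.55,"tx":-0.0005,"ty":0.006,"tz":0,"wx":0,"wy":0,"wz":0},{"hand":0.55,"tx":-0.0005,"ty":0.006,"tz":0,"wx":0,"wy":0,"wz":0},{"hand":0.55,"tx":-0.0005,"ty":0.006,"tz":0,"wx":0,"wy":0,"wz":0},{"hand":0.55,"tx":-0.0005,"ty":0.006,"tz":0,"wx":0,"wy":0,"wz":0},{"hand":0.55,"tx":-0.0005,"ty":0.006,"tz":0,"wx":0,"wy":0,"wz":0},{"hand":0.55,"tx":-0.0005,"ty":0.006,"tz":0,"wx":0,"wy":0,"wz":0},{"hand":0.55,"tx":-0.0005,"ty":0.006,"tz":0,"wx":0,"wy":0,"wz":0},{"hand":0.55,"tx":-0.0005,"ty":0.006,"tz":0,"wx":0,"wy":0,"wz":0},{"hand":0.55,"tx":-0.0005,"ty":0.006,"tz":0,"wx":0,"wy":0,"wz":0},{"hand":0.55,"tx":-0.0005,"ty":0.006,"tz":0,"wx":0,"wy":0,"wz":0},{"hand":0.55,"tx":-0.0005,"ty":0.006,"tz":0,"wx":0,"wy":0,"wz":0},{"hand":0.55,"tx":-0.0005,"ty":0.006,"tz":0,"wx":0,"wy":0,"wz":0}]'
python3 -m jog '[{"hand":0.55,"tx":0,"ty":0.005,"tz":0,"wx":0,"wy":0,"wz":0},{"hand":0.55,"tx":0,"ty":0.004,"tz":0,"wx":0,"wy":0,"wz":0},{"hand":0.55,"tx":0,"ty":0.003,"tz":0,"wx":0,"wy":0,"wz":0},{"hand":0.55,"tx":0,"ty":0.002,"tz":0,"wx":0,"wy":0,"wz":0},{"hand":0.55,"tx":0,"ty":0,"tz":0,"wx":0,"wy":0,"wz":0},{"hand":0.55,"tx":0,"ty":0,"tz":0,"wx":0,"wy":0,"wz":0},{"hand":0.55,"tx":0,"ty":-0.01,"tz":0,"wx":0,"wy":0,"wz":0},{"hand":0.55,"tx":0,"ty":-0.015,"tz":0,"wx":0,"wy":0,"wz":0},{"hand":0.55,"tx":0,"ty":-0.015,"tz":0,"wx":0,"wy":0,"wz":0},{"hand":0.55,"tx":0,"ty":0,"tz":0.03,"wx":0,"wy":0,"wz":0},{"hand":0.55,"tx":0,"ty":0,"tz":0.03,"wx":0,"wy":0,"wz":0},{"hand":0.55,"tx":0,"ty":0,"tz":0.03,"wx":0,"wy":0,"wz":0}]'
python3 - <<'E'
from h import *
measure('side'); measure('top')
E
```

```text
time: 5.88
ee_pos: [630.9, -72.3, 72.3]
eef_rot: [-180.0, 0.0, 98.1]
force: [0.5, -3.0, 3.1]
grip_width: 38.3
grasp_force: 1.8
time: 6.88
ee_pos: [630.0, -101.8, 162.2]
eef_rot: [-179.9, -0.0, 98.0]
force: [0.4, 0.4, 0.6]
grip_width: 38.3
grasp_force: 0.0
blob [293. 230.] 1039 [array([ 532.5, -147.5]), array([110.1, 101.6]), np.float64(87.2)] cen [ 532.8 -145.6]
 line 48 [ 548.9 -151.6] ang -3.23 toEdge -153.9
blob [267. 295.] 1074 [array([505.9,  85. ]), array([91.7, 87.6]), np.float64(26.8)] cen [505.5  86.8]
tumbler 821 [236. 247.] 290 [621.733798   -20.86131037] [53.6467295  53.04175141  8.60084293] ptp all [57.14100798 57.9875154  61.61137623] toEdge -62.44744026860326
edge th 8.55 off 674.2 n 176 std 1.16
blob [238. 227.] 1000 [array([506.7,  85.1]), array([89.9, 88. ]), np.float64(88.4)] cen [506.4  85.1]
tumbler 426 [278. 179.] 322 [623.38386598 -23.67835953] [50.49295293 47.94983601  9.41121964] ptp all [55.72649358 51.84650541 54.31287938] toEdge -63.187723349509156
edge th 8.76 off 675.7 n 70 std 0.74
```

```bash
python3 -m jog '[{"hand":0.35,"tx":-0.0136,"ty":-0.0046,"tz":0,"wx":0,"wy":0,"wz":-0.1114},{"hand":0.35,"tx":-0.0136,"ty":-0.0046,"tz":0,"wx":0,"wy":0,"wz":-0.1114},{"hand":0.35,"tx":-0.0136,"ty":-0.0046,"tz":0,"wx":0,"wy":0,"wz":-0.1114},{"hand":0.35,"tx":-0.0136,"ty":-0.0046,"tz":0,"wx":0,"wy":0,"wz":-0.1114},{"hand":0.35,"tx":-0.0136,"ty":-0.0046,"tz":0,"wx":0,"wy":0,"wz":-0.1114},{"hand":0.35,"tx":-0.0136,"ty":-0.0046,"tz":0,"wx":0,"wy":0,"wz":-0.1114},{"hand":0.35,"tx":-0.0136,"ty":-0.0046,"tz":0,"wx":0,"wy":0,"wz":-0.1114},{"hand":0.35,"tx":-0.0136,"ty":-0.0046,"tz":0,"wx":0,"wy":0,"wz":-0.1114},{"hand":0.35,"tx":-0.0136,"ty":-0.0046,"tz":0,"wx":0,"wy":0,"wz":-0.1114},{"hand":0.35,"tx":-0.0136,"ty":-0.0046,"tz":0,"wx":0,"wy":0,"wz":-0.1114},{"hand":0.35,"tx":-0.0136,"ty":-0.0046,"tz":0,"wx":0,"wy":0,"wz":-0.1114},{"hand":0.35,"tx":-0.0136,"ty":-0.0046,"tz":0,"wx":0,"wy":0,"wz":-0.1114}]'
python3 -m jog '[{"hand":0.35,"tx":-0.0136,"ty":-0.0046,"tz":0,"wx":0,"wy":0,"wz":-0.1114},{"hand":0.35,"tx":-0.0136,"ty":-0.0046,"tz":0,"wx":0,"wy":0,"wz":-0.1114},{"hand":0.35,"tx":0,"ty":0,"tz":0,"wx":0,"wy":0,"wz":0},{"hand":0.35,"tx":0,"ty":0,"tz":0,"wx":0,"wy":0,"wz":0}]'
```

```text
time: 7.98
ee_pos: [466.5, -155.9, 161.9]
eef_rot: [-180.0, 0.0, 21.1]
force: [0.4, -0.8, -0.7]
grip_width: 55.6
grasp_force: 0.0
time: 8.32
ee_pos: [439.8, -164.7, 162.1]
eef_rot: [180.0, 0.0, 8.8]
force: [0.9, -0.9, 0.2]
grip_width: 55.3
grasp_force: 0.0
```

```bash
python3 -m jog '[{"hand":0.35,"tx":0,"ty":0,"tz":-0.02,"wx":0,"wy":0,"wz":0},{"hand":0.35,"tx":0,"ty":0,"tz":-0.02,"wx":0,"wy":0,"wz":0},{"hand":0.35,"tx":0,"ty":0,"tz":-0.02,"wx":0,"wy":0,"wz":0},{"hand":0.35,"tx":0,"ty":0,"tz":-0.02,"wx":0,"wy":0,"wz":0},{"hand":0.35,"tx":0,"ty":0,"tz":-0.01,"wx":0,"wy":0,"wz":0},{"hand":0.35,"tx":0,"ty":0,"tz":-0.005,"wx":0,"wy":0,"wz":0},{"hand":0.35,"tx":0,"ty":0,"tz":-0.002,"wx":0,"wy":0,"wz":0},{"hand":0.35,"tx":0,"ty":0,"tz":0,"wx":0,"wy":0,"wz":0},{"hand":0.35,"tx":0,"ty":0,"tz":0,"wx":0,"wy":0,"wz":0},{"hand":0.35,"tx":0,"ty":0,"tz":0,"wx":0,"wy":0,"wz":0}]'
python3 - <<'E'
from h import *
im,d=read_camera('side'); cv2.imwrite('pics/v5.png',cv2.resize(im[150:310,200:400,::-1],(750,600),interpolation=cv2.INTER_CUBIC))
P=cloud('side',d); m=(P[...,0]>405)&(P[...,0]<475)&(P[...,1]>-230)&(P[...,1]<-100)&(P[...,2]>53)&(P[...,2]<75)
vs,us=np.nonzero(m); print(len(us), [ (u,v,P[v,u].round()) for u,v in zip(us[-12:],vs[-12:])])
E
```

```text
time: 9.15
ee_pos: [441.5, -163.5, 66.2]
eef_rot: [179.9, -0.1, 8.8]
force: [0.0, -0.3, -0.7]
grip_width: 55.5
grasp_force: 0.0
59 [(np.int64(330), np.int64(239), array([ 433., -124.,   67.])), (np.int64(331), np.int64(239), array([ 431., -123.,   68.])), (np.int64(332), np.int64(239), array([ 429., -125.,   67.])), (np.int64(333), np.int64(239), array([ 428., -131.,   63.])), (np.int64(334), np.int64(239), array([ 426., -132.,   63.])), (np.int64(329), np.int64(240), array([ 438., -131.,   58.])), (np.int64(330), np.int64(240), array([ 435., -130.,   59.])), (np.int64(331), np.int64(240), array([ 433., -130.,   60.])), (np.int64(332), np.int64(240), array([ 431., -133.,   58.])), (np.int64(333), np.int64(240), array([ 428., -130.,   61.])), (np.int64(317), np.int64(242), array([ 465., -123.,   53.])), (np.int64(330), np.int64(242), array([ 435., -130.,   53.]))]
```

View pics/v5.png

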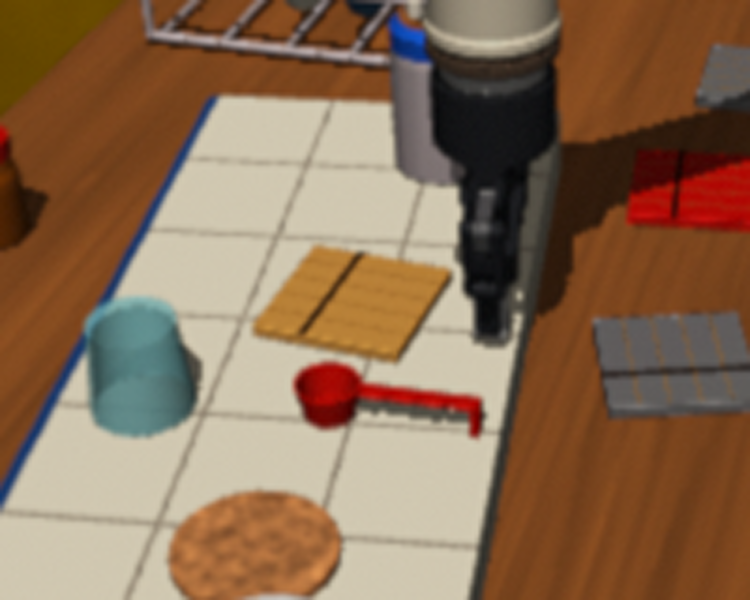

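```bash
for i in 1 2 3; do python3 -m jog '[{"hand":0.35,"tx":0,"ty":0,"tz":-0.001,"wx":0,"wy":0,"wz":0},{"hand":0.35,"tx":0,"ty":0,"tz":-0.001,"wx":0,"wy":0,"wz":0},{"hand":0.35,"tx":0,"ty":0,"tz":0,"wx":0,"wy":0,"wz":0},{"hand":0.35,"tx":0,"ty":0,"tz":0,"wx":0,"wy":0,"wz":0}]' | grep -E 'pos|force'; done
```

```text
ee_pos: [440.6, -163.3, 63.4]
force: [-0.6, -0.3, -0.4]
grasp_force: 0.0
ee_pos: [440.5, -163.2, 61.2]
force: [0.3, -0.1, 0.3]
grasp_force: 0.0
ee_pos: [440.5, -163.2, 59.2]
force: [0.2, -0.1, -0.0]
grasp_force: 0.0
```

```bash
for i in 1 2; do python3 -m jog '[{"hand":0.35,"tx":0,"ty":0,"tz":-0.001,"wx":0,"wy":0,"wz":0},{"hand":0.35,"tx":0,"ty":0,"tz":0,"wx":0,"wy":0,"wz":0},{"hand":0.35,"tx":0,"ty":0,"tz":0,"wx":0,"wy":0,"wz":0}]' | grep -E 'pos|force'; done
```

```text
ee_pos: [440.6, -163.2, 58.3]
force: [-0.1, 1.1, -0.1]
grasp_force: 0.0
ee_pos: [440.5, -163.2, 57.2]
force: [-0.7, 0.2, 0.2]
grasp_force: 0.0
```

```bash
python3 -m jog '[{"hand":0.35,"tx":0.007,"ty":0.0011,"tz":0.001,"wx":0,"wy":0,"wz":0},{"hand":0.35,"tx":0.007,"ty":0.0011,"tz":0,"wx":0,"wy":0,"wz":0},{"hand":0.35,"tx":0.005,"ty":0.0008,"tz":0,"wx":0,"wy":0,"wz":0},{"hand":0.35,"tx":0.005,"ty":0.0008,"tz":0,"wx":0,"wy":0,"wz":0},{"hand":0.35,"tx":0.005,"ty":0.0008,"tz":0,"wx":0,"wy":0,"wz":0},{"hand":0.35,"tx":0.005,"ty":0.0008,"tz":0,"wx":0,"wy":0,"wz":0},{"hand":0.35,"tx":0.005,"ty":0.0008,"tz":0,"wx":0,"wy":0,"wz":0},{"hand":0.35,"tx":0.005,"ty":0.0008,"tz":0,"wx":0,"wy":0,"wz":0},{"hand":0.35,"tx":0.005,"ty":0.0008,"tz":0,"wx":0,"wy":0,"wz":0},{"hand":0.35,"tx":0.005,"ty":0.0008,"tz":0,"wx":0,"wy":0,"wz":0},{"hand":0.35,"tx":0.005,"ty":0.0008,"tz":0,"wx":0,"wy":0,"wz":0},{"hand":0.35,"tx":0,"ty":0,"tz":0,"wx":0,"wy":0,"wz":0}]'
python3 - <<'E'
from h import *
o=measure('side'); cv2.imwrite('pics/v6.png',cv2.resize(o['im'][150:310,200:400,::-1],(750,600),interpolation=cv2.INTER_CUBIC))
E
```

```text
time: 11.7
ee_pos: [501.2, -153.4, 58.5]
eef_rot: [-180.0, -0.1, 8.8]
force: [1.4, -0.7, 0.2]
grip_width: 55.4
grasp_force: 0.0
blob [279. 233.] 961 [array([ 558. , -131.3]), array([ 98.5, 113.1]), np.float64(8.8)] cen [ 561.1 -127.3]
 line 46 [ 573.9 -134.7] ang 8.38 toEdge -128.1
blob [267. 295.] 1070 [array([505.9,  85. ]), array([91.7, 87.6]), np.float64(26.8)] cen [505.5  86.7]
tumbler 821 [236. 247.] 292 [622.49309046 -20.45113321] [53.55413203 50.51911796  8.90375799] ptp all [58.95382054 57.73456278 61.71141855] toEdge -62.54973522207672
edge th 8.84 off 674.5 n 433 std 1.35
```

View pics/v6.png

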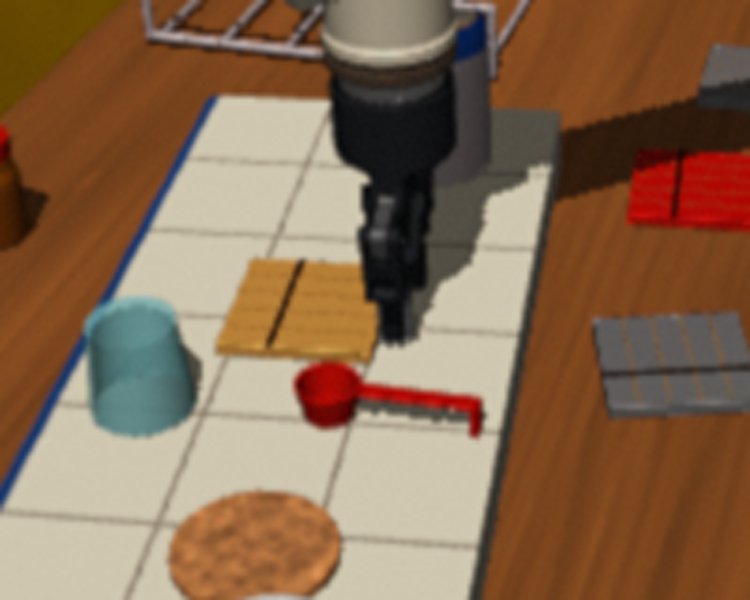

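```bash
for i in 1 2; do python3 -m jog '[{"hand":0.35,"tx":0.0045,"ty":0.0007,"tz":0,"wx":0,"wy":0,"wz":0},{"hand":0.35,"tx":0.0045,"ty":0.0007,"tz":0,"wx":0,"wy":0,"wz":0},{"hand":0.35,"tx":0.0045,"ty":0.0007,"tz":0,"wx":0,"wy":0,"wz":0},{"hand":0.35,"tx":0.0045,"ty":0.0007,"tz":0,"wx":0,"wy":0,"wz":0},{"hand":0.35,"tx":0.0045,"ty":0.0007,"tz":0,"wx":0,"wy":0,"wz":0},{"hand":0.35,"tx":0.0045,"ty":0.0007,"tz":0,"wx":0,"wy":0,"wz":0},{"hand":0.35,"tx":0.0045,"ty":0.0007,"tz":0,"wx":0,"wy":0,"wz":0},{"hand":0.35,"tx":0.0045,"ty":0.0007,"tz":0,"wx":0,"wy":0,"wz":0},{"hand":0.35,"tx":0.0045,"ty":0.0007,"tz":0,"wx":0,"wy":0,"wz":0},{"hand":0.35,"tx":0.0045,"ty":0.0007,"tz":0,"wx":0,"wy":0,"wz":0},{"hand":0.35,"tx":0.0045,"ty":0.0007,"tz":0,"wx":0,"wy":0,"wz":0},{"hand":0.35,"tx":0.0045,"ty":0.0007,"tz":0,"wx":0,"wy":0,"wz":0}]'; done
python3 -m jog '[{"hand":0.35,"tx":0,"ty":0,"tz":0,"wx":0,"wy":0,"wz":0},{"hand":0.35,"tx":0,"ty":0,"tz":0,"wx":0,"wy":0,"wz":0}]'
python3 - <<'E'
from h import *
o=measure('side'); cv2.imwrite('pics/v7.png',cv2.resize(o['im'][170:290,200:350,::-1],(750,600),interpolation=cv2.INTER_CUBIC))
E
```

```text
time: 12.75
ee_pos: [554.0, -145.4, 58.3]
eef_rot: [180.0, 0.0, 8.8]
force: [-1.8, -0.8, 1.0]
grip_width: 55.2
grasp_force: 0.6
time: 13.75
ee_pos: [608.0, -136.9, 58.3]
eef_rot: [180.0, -0.0, 8.8]
force: [-1.4, 0.1, 2.1]
grip_width: 55.3
grasp_force: 0.8
time: 13.92
ee_pos: [608.3, -136.7, 58.3]
eef_rot: [-180.0, -0.1, 8.8]
force: [-0.5, -0.9, -0.2]
grip_width: 55.4
grasp_force: 0.0
blob [235. 227.] 539 [array([ 666.8, -118.5]), array([ 98.2, 104.4]), np.float64(9.6)] cen [ 677.1 -122.3]
 line 25 [ 685.2 -142. ] ang 9.47 toEdge -17.3
blob [267. 295.] 1072 [array([505.9,  85. ]), array([91.7, 87.6]), np.float64(26.8)] cen [505.4  86.8]
tumbler 754 [237. 249.] 227 [618.11349737 -18.38233635] [44.66221436 45.89522624  7.13452545] ptp all [52.48739171 51.69402033 59.71169206] toEdge -65.39345184039394
edge th 8.51 off 674.0 n 173 std 1.17
```

View pics/v7.png

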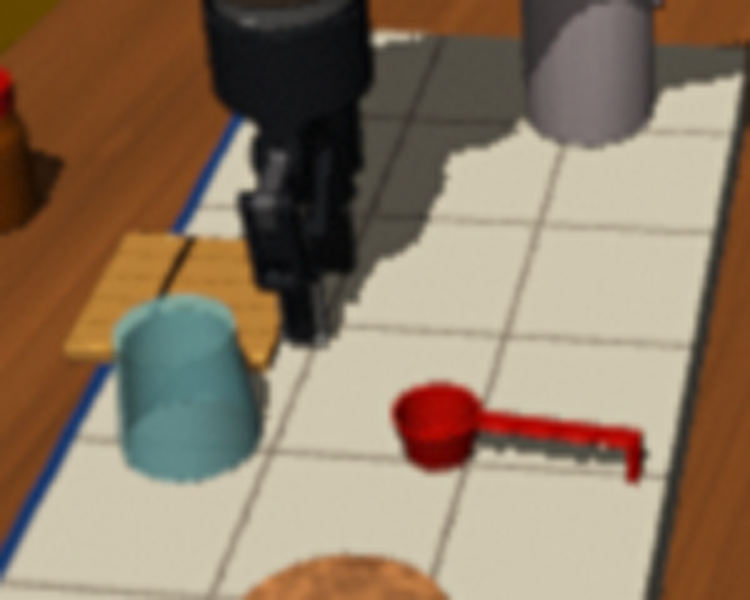

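```bash
python3 -m jog '[{"hand":0.35,"tx":0.003,"ty":0.0005,"tz":0,"wx":0,"wy":0,"wz":0},{"hand":0.35,"tx":0.003,"ty":0.0005,"tz":0,"wx":0,"wy":0,"wz":0},{"hand":0.35,"tx":0.003,"ty":0.0005,"tz":0,"wx":0,"wy":0,"wz":0},{"hand":0.35,"tx":0.003,"ty":0.0005,"tz":0,"wx":0,"wy":0,"wz":0},{"hand":0.35,"tx":0.002,"ty":0.0003,"tz":0,"wx":0,"wy":0,"wz":0},{"hand":0.35,"tx":0.002,"ty":0.0003,"tz":0,"wx":0,"wy":0,"wz":0},{"hand":0.35,"tx":0,"ty":0,"tz":0,"wx":0,"wy":0,"wz":0},{"hand":0.35,"tx":0,"ty":0,"tz":0,"wx":0,"wy":0,"wz":0},{"hand":0.35,"tx":0,"ty":0,"tz":0,"wx":0,"wy":0,"wz":0}]'
python3 -m jog '[{"hand":0.35,"tx":-0.01,"ty":-0.0015,"tz":0,"wx":0,"wy":0,"wz":0},{"hand":0.35,"tx":-0.02,"ty":-0.003,"tz":0,"wx":0,"wy":0,"wz":0},{"hand":0.35,"tx":-0.03,"ty":-0.005,"tz":0,"wx":0,"wy":0,"wz":0},{"hand":0.35,"tx":-0.03,"ty":-0.005,"tz":0,"wx":0,"wy":0,"wz":0},{"hand":0.35,"tx":-0.03,"ty":-0.005,"tz":0,"wx":0,"wy":0,"wz":0},{"hand":0.35,"tx":-0.03,"ty":-0.005,"tz":0,"wx":0,"wy":0,"wz":0},{"hand":0.35,"tx":0,"ty":0,"tz":0,"wx":0,"wy":0,"wz":0},{"hand":0.35,"tx":0,"ty":0,"tz":0,"wx":0,"wy":0,"wz":0}]'
python3 - <<'E'
from h import *
o=measure('side'); o=measure('top'); cv2.imwrite('pics/v8.png',cv2.resize(o['im'][120:280,230:430,::-1],(750,600),interpolation=cv2.INTER_CUBIC))
E
```

```text
time: 14.72
ee_pos: [623.6, -134.4, 58.3]
eef_rot: [180.0, -0.0, 8.8]
force: [-0.6, 0.3, 0.2]
grip_width: 55.4
grasp_force: 0.0
time: 15.38
ee_pos: [471.7, -159.8, 58.4]
eef_rot: [180.0, 0.1, 8.7]
force: [0.8, 0.1, -0.3]
grip_width: 55.8
grasp_force: 0.0
blob [230. 226.] 651 [array([ 681. , -113.3]), array([ 98.8, 109.4]), np.float64(9.2)] cen [ 689.4 -124.5]
 line 27 [ 699.  -131.1] ang 8.34 toEdge -4.1
blob [267. 295.] 1072 [array([505.9,  85. ]), array([91.7, 87.6]), np.float64(26.8)] cen [505.4  86.8]
tumbler 752 [237. 249.] 222 [618.50219164 -17.27150705] [44.84318008 46.15301928  7.64139842] ptp all [51.25783192 52.2281036  60.5491082 ] toEdge -66.09632763988441
edge th 8.84 off 674.6 n 374 std 1.30
blob [316. 158.] 1438 [array([ 681.6, -116.6]), array([ 99.4, 102. ]), np.float64(8.8)] cen [ 681.7 -117. ]
blob [238. 227.] 999 [array([506.7,  85.1]), array([90., 88.]), np.float64(88.4)] cen [506.4  85.2]
tumbler 423 [278. 179.] 310 [623.44816337 -23.6550846 ] [51.41739239 47.80252971  9.50662251] ptp all [55.77099778 50.15761337 54.60111373] toEdge -62.94827452248239
edge th 8.64 off 675.8 n 72 std 0.78
```

View pics/v8.png

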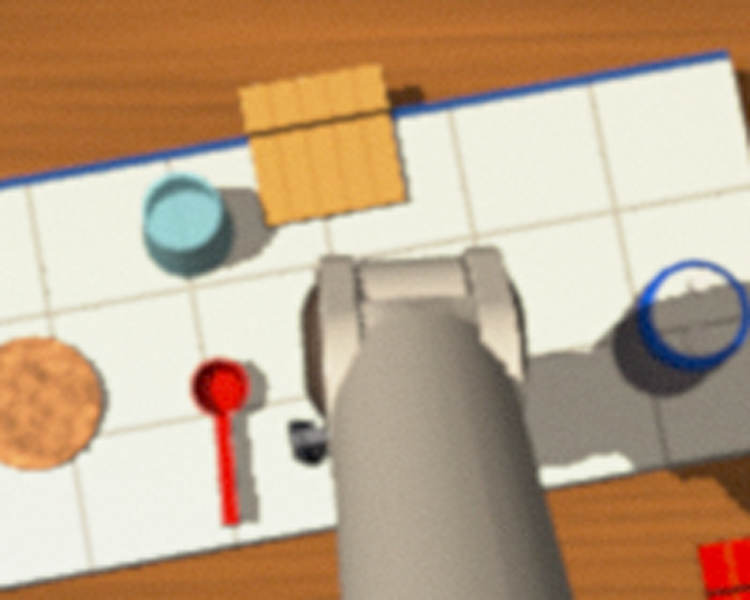

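```bash
python3 -m jog '[{"hand":0.35,"tx":0.02,"ty":0.0035,"tz":0,"wx":0,"wy":0,"wz":0},{"hand":0.35,"tx":0.03,"ty":0.005,"tz":0,"wx":0,"wy":0,"wz":0},{"hand":0.35,"tx":0.03,"ty":0.005,"tz":0,"wx":0,"wy":0,"wz":0},{"hand":0.35,"tx":0.03,"ty":0.005,"tz":0,"wx":0,"wy":0,"wz":0},{"hand":0.35,"tx":0.02,"ty":0.003,"tz":0,"wx":0,"wy":0,"wz":0},{"hand":0.35,"tx":0.01,"ty":0.0015,"tz":0,"wx":0,"wy":0,"wz":0},{"hand":0.35,"tx":0.005,"ty":0.001,"tz":0,"wx":0,"wy":0,"wz":0},{"hand":0.35,"tx":0.003,"ty":0.0005,"tz":0,"wx":0,"wy":0,"wz":0},{"hand":0.35,"tx":0.002,"ty":0.0003,"tz":0,"wx":0,"wy":0,"wz":0},{"hand":0.35,"tx":0.002,"ty":0.0003,"tz":0,"wx":0,"wy":0,"wz":0},{"hand":0.35,"tx":0.0018,"ty":0.0003,"tz":0,"wx":0,"wy":0,"wz":0},{"hand":0.35,"tx":0,"ty":0,"tz":0,"wx":0,"wy":0,"wz":0}]'
python3 -m jog '[{"hand":0.35,"tx":0,"ty":0,"tz":0,"wx":0,"wy":0,"wz":0},{"hand":0.35,"tx":0,"ty":0,"tz":0,"wx":0,"wy":0,"wz":0}]'
python3 -m jog '[{"hand":0.35,"tx":-0.01,"ty":-0.0015,"tz":0,"wx":0,"wy":0,"wz":0},{"hand":0.35,"tx":-0.02,"ty":-0.003,"tz":0,"wx":0,"wy":0,"wz":0},{"hand":0.35,"tx":-0.03,"ty":-0.005,"tz":0,"wx":0,"wy":0,"wz":0},{"hand":0.35,"tx":-0.03,"ty":-0.005,"tz":0.01,"wx":0,"wy":0,"wz":0},{"hand":0.35,"tx":-0.03,"ty":-0.005,"tz":0.03,"wx":0,"wy":0,"wz":0},{"hand":0.35,"tx":-0.03,"ty":-0.005,"tz":0.03,"wx":0,"wy":0,"wz":0},{"hand":0.35,"tx":0,"ty":0,"tz":0.03,"wx":0,"wy":0,"wz":0},{"hand":0.35,"tx":0,"ty":0,"tz":0.03,"wx":0,"wy":0,"wz":0},{"hand":0.35,"tx":0,"ty":0,"tz":0,"wx":0,"wy":0,"wz":0},{"hand":0.35,"tx":0,"ty":0,"tz":0,"wx":0,"wy":0,"wz":0}]'
python3 - <<'E'
from h import *
o=measure('side'); o=measure('top'); cv2.imwrite('pics/v9.png',cv2.resize(o['im'][120:280,230:430,::-1],(750,600),interpolation=cv2.INTER_CUBIC))
E
```

```text
time: 16.48
ee_pos: [627.1, -133.8, 58.3]
eef_rot: [180.0, 0.0, 8.8]
force: [0.2, -0.7, -0.5]
grip_width: 55.9
grasp_force: 0.1
time: 16.65
ee_pos: [627.0, -133.9, 58.4]
eef_rot: [180.0, 0.0, 8.8]
force: [-0.3, -0.7, -0.8]
grip_width: 55.8
grasp_force: 0.2
time: 17.48
ee_pos: [480.3, -158.7, 189.1]
eef_rot: [179.8, -0.2, 8.7]
force: [-0.8, 0.3, -1.0]
grip_width: 55.7
grasp_force: 0.0
blob [229. 226.] 677 [array([ 684.1, -113.2]), array([ 98.7, 110.1]), np.float64(8.9)] cen [ 692.9 -123.4]
 line 37 [ 700.4 -119.6] ang 8.5 toEdge 0.5
blob [267. 295.] 1072 [array([505.9,  85. ]), array([91.7, 87.6]), np.float64(26.8)] cen [505.5  86.8]
tumbler 752 [237. 249.] 223 [618.30744058 -16.83673292] [45.20571611 44.34202644  7.41825791] ptp all [51.95947696 49.62602007 60.70577231] toEdge -65.31760237868014
edge th 8.58 off 674.2 n 245 std 1.17
blob [314. 154.] 1149 [array([ 685.2, -117.2]), array([ 99.1, 101.9]), np.float64(9.7)] cen [ 692.8 -112.4]
blob [238. 227.] 996 [array([506.7,  85.1]), array([90., 88.]), np.float64(88.4)] cen [506.3  85.3]
tumbler 410 [278. 178.] 311 [622.77717044 -23.7499967 ] [52.52974025 47.70765658  9.49816117] ptp all [56.16900827 49.292028   54.71110165] toEdge -63.68438843333604
edge th 8.70 off 675.7 n 71 std 0.75
```

View pics/v9.png

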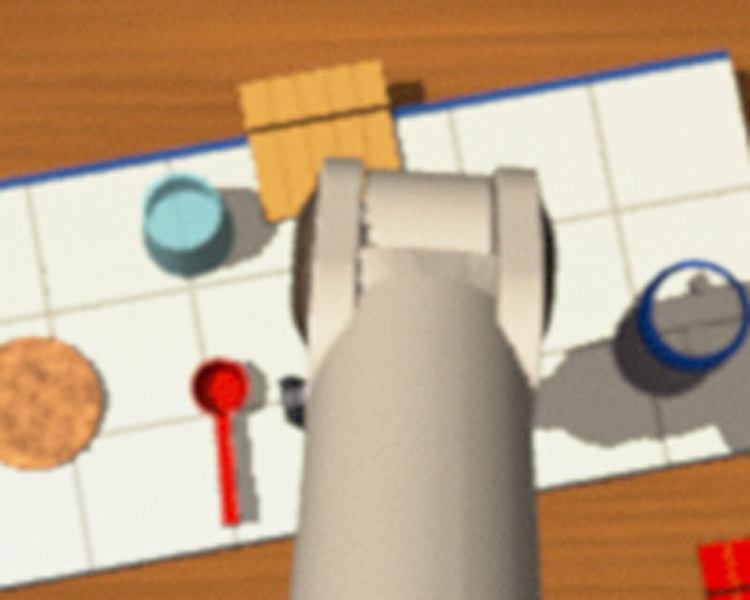

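```bash
python3 -c "
from rig import arm
print(arm.job_done())"
```

```text
the job is handed in; nothing more can be done
None
```

I pushed the glass aside and left it standing on the ledge. The coaster's dark line then measured within about 1 mm of the serving edge, square to it within about 1 degree, and nothing else on the ledge visibly moved; the job is handed in, but no verdict came back.

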